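# Press a camera's rear cap home in the pump clamp

## Robot

A 6-joint arm with a two-finger parallel gripper is mounted at the origin on a cart in front of the work surface, level with it; the furniture and walls round the work are solid. World frame = base frame: x ahead of the robot, y to its left, z up, the work surface at z = 0. Lengths are in m, angles in rad, forces in N, time in s.
With the tool pointing down it reaches from about 0.25 to 0.85 m from the base axis. Payload 12.5 kg.
Tool frame: the origin (TCP) lies at the very end of the fingers, on their centre line; the grasp point (between the pads) lies 19 mm behind it; z points along the fingers, y is the line along which they close (so a half turn about z gives the same grasp; the last joint's range is limited). The gripper opens to 93 mm and grips with 3 to 60 N. Pads are 15 mm wide; open, the fingers measure 128 mm over their backs; the gripper's body (75 mm by 188 mm) begins 65 mm behind the grasp point.
Start: joints at [-1.194, 0.351, 1.652, -0, 1.139, -0.085], TCP at [0.245, -0.492, 0.219] pointing down, gripper open.
Joint ranges: [-2.75, 2.75], [-0.79, 2.1], [0.01, 2.65], [-1.57, 4.71], [0.07, 3.14], [-2.87, 2.87]. Speed limits (rad/s): [2.22, 2.22, 2.79, 3.14, 3.14, 3.14].

## Interface

Orientations are given as a 3x3 rotation matrix whose columns are the frame's x, y, z axes.
In Python, from station import arm gives the robot as it stands.
- The arm moves only by the tool move_arm, never from a script. Its argument "motion" is one flat list of numbers, 4 for each row, row after row: the shift along the tool's x, y, z in m, then the turn about the tool's z in rad. A call has 1 to 20 rows; each row is the pose to reach, as a shift and turn from the pose commanded when the call began, along the tool's axes at that moment; what a row does not reach only later rows make up. A row lasts 1/12 s, in which the tool goes at most 41.7 mm and 7.16 degrees, less where a joint would pass 70% of its speed; a pose out of reach is approached as far as the arm can. A call with a gripper value outside its range is refused whole. "fingers" is the opening, from 0 (shut) to 1 (fully open), set as the call begins (left out, the last holds). The fingers move at their own pace and stop on an object; the grip force is fixed at half the most. Time passes only in rows, so rows that repeat a pose let the fingers close. It gives the time, the measured TCP pose, the force, the opening and the grip force at its end, in the units of the state.
- arm.observe(): the state, without advancing time (a new reading comes with each control period).
- arm.get_image(name): name is "scene" or "top" or "wrist"; returns the picture (400x640x3 uint8, red, green, blue); there is no depth.
- arm.get_calibration(name): a dict with "K" (3x3 intrinsics, pixels), "pose" (4x4, takes a point from camera to world coordinates); the wrist camera has in their place "tool_from_camera" (4x4, takes a point from camera to tool coordinates, whose origin is the TCP and whose axes are the flange's). Camera axes: x right, y down, z forward; pixel columns grow to the right and rows downward; lengths in m; the calibration is good to about 2 mm. A picture is of the moment at which its call begins: read the wrist's pose just before it. get_calibration takes no time and is no camera call.
- arm.finish_job(): hands the job in; it is judged then, once.
The state is a dict: "time_s": time; "qpos": joint angles; "dq": joint speeds; "tau": joint torques, N m; "tcp_pos": TCP position; "orientation": TCP orientation; "ft_force": force on the tool from outside, world axes, zero at the start; "wrist_torque": the same for the moment, N m; "gripper_width": finger opening in m; "gripper_force": force on a finger pad.
Only numpy, scipy, OpenCV 4.12 (cv2) and the standard library are available. Lean on these libraries where they do the work, as an engineer would, in place of code of your own. Each camera call takes 0.05 s, during which the arm holds its last target. There are 200 camera calls.

## Task

The small white camera lying in the pump clamp still has its rear cap standing out on its O-ring. Pump the orange trigger until the jaw has pushed the cap fully home, and stop as soon as the trigger goes firm because the window cracks if the camera is squeezed hard. Then hold the red release down until the jaw has sprung all the way back, lift the camera out and set it down gently, lying flat, in the blue tray, leaving the other things on the table where they are.

Things in the scene. Friction and masses are not known exactly. Their poses are not given: they have to be found in the camera images.
- clamp: heavy bench pump clamp (never shifts), 300 long, 60 wide. Origin at table height under the trigger pivot; x runs along the bar from head to backstop (the way the jaw advances), y to the side away from the red lever, z up. In mm: head x -33..48, y +-16, top z 106 (z 76 for x over 12); bed top z 29, side rail tops z 35, outer faces y +-27; jaw top z 77, backstop top z 74, 48 wide
- trigger (a joint): angle of the orange trigger: 0 up at rest (sprung), grows as its tail goes down, stop at 0.50. Each full stroke (past 0.45) advances the jaw one 5 mm tooth; up to 0.16 it only engages. It must come up fully between strokes. Upward force on the pad: 3 to 6 N free, 7 to 10 N while the cap slides in; at 11 to 13 N the cap is home; then 1 to 1.5 N more per mm, over 14 N the window may crack
- trigger_pad (a point): middle of the ribbed pad on top of the trigger's tail, 90 behind the pivot (towards clamp -x; the pivot is 95 above the clamp's origin), 24 wide across the bar, 36 long; moves with the trigger on that arc. At rest 132 above the table, sloping 0.36 rad up to the rear; fully pressed it is 44 lower and about 7 further back
- release_pad (a point): middle of the top of the red release paddle, 24 along the bar x 32 across it, on the head's side that faces clamp -y, 86 above the table, 50 from the bar's middle. It goes down about 8
- release (a joint): angle of the red lever: 0 at rest (sprung), grows as the paddle is pressed down, stop at 0.26; takes 2 to 6 N. From about 0.22 the holding pawl is out of the teeth and, with the trigger up, a spring draws the jaw back within about 1 s
- jaw (a joint): travel of the orange jaw along clamp x in m: 0 fully back (pad face at clamp x = 68 mm), grows towards the backstop, held by the ratchet in 5 mm steps. Its hood reaches 4 mm over the top and sides of the cap, so the camera lifts out only when the jaw is back. The backstop's pad face is pinned anywhere from x = 164 to 174 mm, so the cap comes home at different jaw travels
- cap (a joint): travel of the round metal rear cap (37 across, flange 5 thick) in m: 0 = standing 6 mm out of the camera body, 0.006 = fully home. O-ring friction of 15 N; it stays where it is left
- camera_center (a point): centre of the white square camera body, 42 wide and high, 64 long, 0.2 to 0.34 kg, 21 above its underside. x points to the black round window bezel (38 across, adds 6) at the backstop end, z up; the rear cap is at -x. It lies loose on the bed 4 to 19 mm short of the backstop and the jaw slides it there. Take it across y by its flat sides
- tray_in (a point): centre of the inner floor of the fixed blue tray, 4 above the table; inside 172 (x) x 122 (y), walls 18 high from the table, 4 thick
- hex_key: loose hex key, 28 x 74 x 8, lying flat; bystander
- lens_cap: round black lens cap, 52 across, 9 high; bystander
- magnet_dish: round steel screw dish, 68 across, 17 high; bystander
- side_cutters: red-handled side cutters, 52 x 107 x 12; bystander
- terminal_strip: white terminal strip, 16 x 90 x 17; bystander
- bnc_plug_1: small silver BNC plug, 15 x 29 x 15; bystander
- key_fob: white plastic fob with a ring, 24 x 84 x 9; bystander
Things that resemble listed ones, but are neither listed nor needed, are in the scene too. There is more than one size of the part that bears cap; the job needs the smallest.

How it is judged:
By the outcome, as a careful person would: the job done as asked, in the order asked, and still so for the second after the job is handed in, with the robot touching nothing.
It also fails if it takes over 72 s, if anything falls off the work surface, if the arm or the gripper's body presses on something with over 40 N, if the wrist force passes 120 N, or if a joint passes its speed limit or range.

## Working session

There is one attempt and no reset: what is moved stays moved. The work goes in short steps, Python scripts to look and compute and a tool call to move; the robot and the scene stay as the last step left them, time stands still between calls to the robot, and variables do not carry over. Pictures are saved under pics/ and viewed, at most 10 in all, crops included, and the job is handed in when it is done.

Besides the shell and the picture viewer there is one more tool, called after "Call:" as name(argument=value, ...) on one line, values as JSON. move_arm: Moves the arm, as the interface text tells. Its arguments: {"type":"object","properties":{"motion":{"type":"array","items":{"type":"number"}},"fingers":{"type":"number"}},"required":["motion"]}

```bash
mkdir -p pics; cat > h.py <<'E'
import numpy as np, cv2
from station import arm
def save(n,f,crop=None,s=1):
    im=arm.get_image(n)[:,:,::-1]
    if crop: x0,y0,x1,y1=crop; im=im[y0:y1,x0:x1]
    cv2.imwrite('pics/'+f,cv2.resize(im,None,fx=s,fy=s,interpolation=cv2.INTER_CUBIC))
def campose(n):
    c=arm.get_calibration(n); K=np.array(c['K'])
    if 'pose' in c: return K,np.array(c['pose'])
    o=arm.observe(); T=np.eye(4); T[:3,:3]=o['orientation']; T[:3,3]=o['tcp_pos']
    return K,T@np.array(c['tool_from_camera'])
def ray(n,u,v,z):
    K,P=campose(n); d=P[:3,:3]@np.linalg.solve(K,[u,v,1.]); c=P[:3,3]
    return c+d*(z-c[2])/d[2]
def proj(n,p):
    K,P=campose(n); q=K@(P[:3,:3].T@(np.array(p)-P[:3,3])); return q[:2]/q[2]
E
python3 - <<'E'
from h import *
save('top','top.png',s=1.25); save('scene','scene.png',s=1.25)
o=arm.observe(); print(o)
for n in('top','scene'): print(arm.get_calibration(n))
E
```

```text
{'time_s': 0.1, 'qpos': array([-1.19358543e+00,  3.51156931e-01,  1.65234150e+00, -3.31569392e-05,
        1.13910617e+00, -8.45981363e-02]), 'dq': array([ 9.39467114e-04, -2.07465839e-03, -1.70759059e-03, -9.08852049e-04,
        3.83189858e-05, -2.16686832e-03]), 'tau': array([ 5.17573462e-04, -4.98029244e+01, -2.85704041e+01,  7.00486684e-02,
        2.39140796e-02, -4.36945481e-05]), 'tcp_pos': array([ 0.24496666, -0.49209493,  0.21817626]), 'orientation': array([[ 8.95241737e-01,  4.45580601e-01, -4.00727332e-04],
       [ 4.45580778e-01, -8.95241256e-01,  9.29710680e-04],
       [ 5.55134030e-05, -1.01087220e-03, -9.99999488e-01]]), 'ft_force': array([ 0.35662087,  0.32625631, -0.06020222]), 'wrist_torque': array([-0.01301986, -0.00667137,  0.0637557 ]), 'gripper_force': 0.0, 'gripper_width': 0.09324825657044894}
{'K': array([[466.79103574,   0.        , 311.64398444],
       [  0.        , 466.79103574, 205.00890484],
       [  0.        ,   0.        ,   1.        ]]), 'pose': array([[-0.02084251, -0.99843253,  0.051943  ,  0.4600021 ],
       [-0.99959311,  0.01979848, -0.02053363,  0.05523138],
       [ 0.01947305, -0.05234984, -0.99843893,  1.31875163],
       [ 0.        ,  0.        ,  0.        ,  1.        ]])}
{'K': array([[450.90006951,   0.        , 316.81067339],
       [  0.        , 450.90006951, 200.01256216],
       [  0.        ,   0.        ,   1.        ]]), 'pose': array([[-0.90056121, -0.33536849,  0.27661794,  0.19161202],
       [-0.43466755,  0.70535156, -0.55994937,  0.70095379],
       [-0.00732352, -0.62450552, -0.78098605,  1.03228481],
       [ 0.        ,  0.        ,  0.        ,  1.        ]])}
```

View pics/top.png

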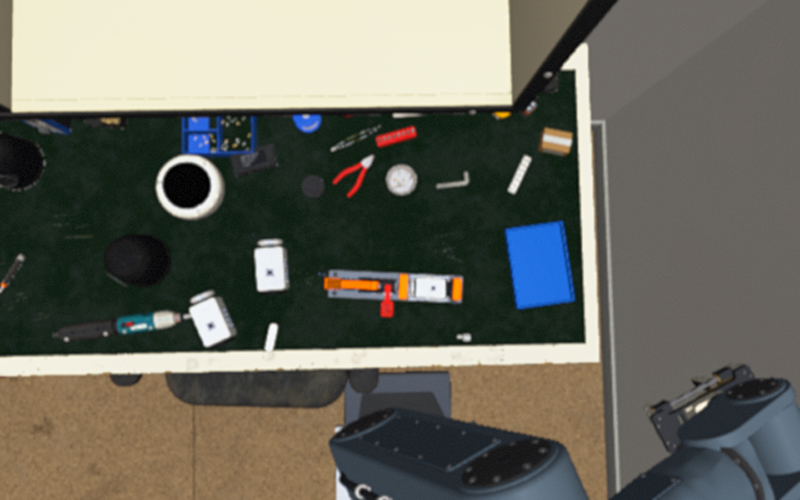

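View pics/scene.png

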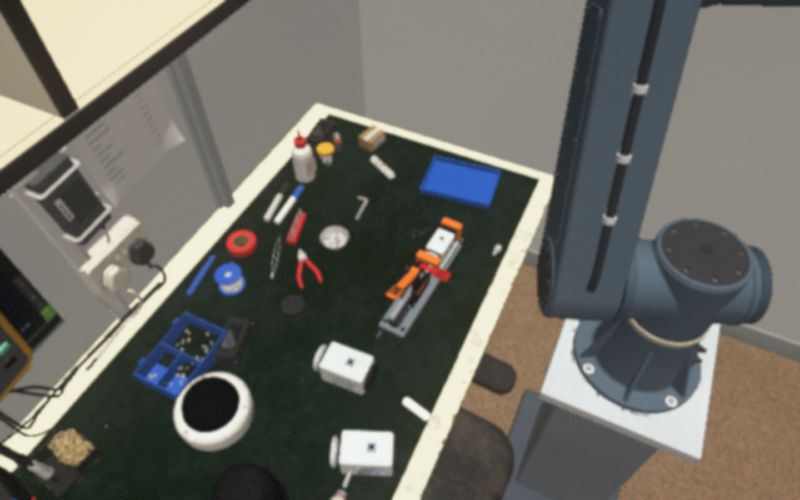

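The top view shows the clamp from (325,283) to (463,290), with its head on the left and the backstop on the right. The red paddle is at (387,308), the camera at (431,288), and the tray at (540,264) in the 1.25x picture. I'll enlarge the clamp next.

```bash
python3 - <<'E'
from h import *
save('top','c1.png',(250,200,380,265),6)
for u,v in[(506,228),(566,222),(575,302),(517,308)]: print(ray('top',u/1.25,v/1.25,.018))
E
```

```text
[ 0.58606576 -0.2345194   0.018     ]
[ 0.59706866 -0.37065454  0.018     ]
[ 0.4169895  -0.38429977  0.018     ]
[ 0.40642378 -0.25354946  0.018     ]
```

View pics/c1.png

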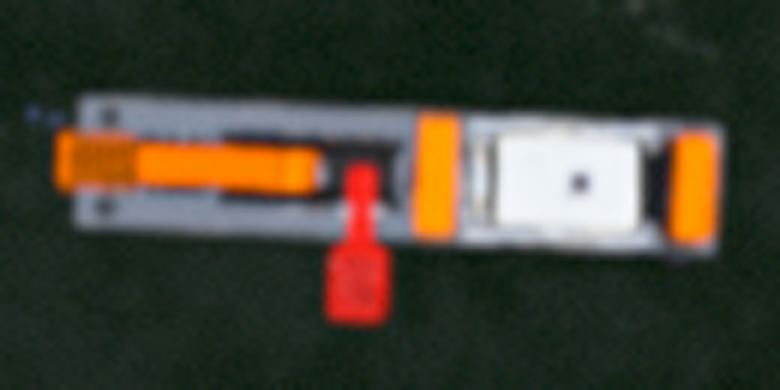

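```bash
python3 - <<'E'
from h import *
def P(pts,z): 
    a=np.array([ray('top',250+u/6,200+v/6,z) for u,v in pts]); return a
for n,p,z in [('back',[(670,132),(718,132),(668,242),(716,245)],.074),('jaw',[(418,113),(460,115),(414,240),(457,241)],.077),
('cam',[(499,138),(641,138),(639,226),(497,228)],.071),('rel',[(327,248),(391,248),(388,324),(327,324)],.086),
('trig',[(57,130),(137,133),(137,190),(57,191)],.132),('bed',[(78,95),(724,125),(718,252),(75,228)],.02)]:
    a=P(p,z); print(n,a.mean(0).round(4)); print(a.round(4).tolist())
t=P([(97,161)],.132)[0]; b=P([(693,188)],.074)[0]; d=(b-t)[:2]; print(d,np.linalg.norm(d),np.degrees(np.arctan2(d[1],d[0])))
E
```

```text
back [ 0.4517 -0.1126  0.074 ]
[[0.4767, -0.103, 0.074], [0.4762, -0.1245, 0.074], [0.4279, -0.1009, 0.074], [0.4261, -0.1222, 0.074]]
jaw [0.4588 0.0012 0.077 ]
[[0.4873, 0.0091, 0.077], [0.4861, -0.0095, 0.077], [0.4312, 0.0121, 0.077], [0.4304, -0.0069, 0.077]]
cam [ 0.4552 -0.0578  0.071 ]
[[0.4756, -0.027, 0.071], [0.4743, -0.0904, 0.071], [0.4352, -0.0885, 0.071], [0.4356, -0.0252, 0.071]]
rel [0.4118 0.0373 0.086 ]
[[0.4287, 0.0507, 0.086], [0.4281, 0.0226, 0.086], [0.3949, 0.0246, 0.086], [0.3955, 0.0514, 0.086]]
trig [0.4686 0.1473 0.132 ]
[[0.4821, 0.1639, 0.132], [0.4801, 0.1302, 0.132], [0.456, 0.1306, 0.132], [0.4563, 0.1643, 0.132]]
bed [0.4601 0.0162 0.02  ]
[[0.5001, 0.1643, 0.02], [0.4801, -0.1351, 0.02], [0.4213, -0.1307, 0.02], [0.4388, 0.1666, 0.02]]
[-0.01706201 -0.2599146 ] 0.26047401565812495 -93.75577352225972
```

The measurements agree with the given sizes: the clamp's yaw is about -93.65°, its origin about (0.463, 0.0575), and the release is 50 mm off the bar. The camera is about 63 x 40 mm. Next I move above the trigger pad.

Call:
move_arm(motion=[0.485, -0.473, 0.05, -1.044, 0.485, -0.473, 0.05, -1.044, 0.485, -0.473, 0.05, -1.044, 0.485, -0.473, 0.05, -1.044, 0.485, -0.473, 0.05, -1.044, 0.485, -0.473, 0.05, -1.044, 0.485, -0.473, 0.05, -1.044, 0.485, -0.473, 0.05, -1.044, 0.485, -0.473, 0.05, -1.044, 0.485, -0.473, 0.05, -1.044, 0.485, -0.473, 0.05, -1.044, 0.485, -0.473, 0.05, -1.044, 0.485, -0.473, 0.05, -1.044, 0.485, -0.473, 0.05, -1.044, 0.485, -0.473, 0.05, -1.044, 0.485, -0.473, 0.05, -1.044, 0.485, -0.473, 0.05, -1.044, 0.485, -0.473, 0.05, -1.044, 0.485, -0.473, 0.05, -1.044, 0.485, -0.473, 0.05, -1.044], fingers=0)

```text
time_s: 1.82
tcp_pos: [0.4681, 0.146, 0.1686]
orientation: [[0.066, 0.998, -0.001], [0.998, -0.066, -0.0], [-0.0, -0.001, -1.0]]
ft_force: [-0.1, -1.3, -1.0]
gripper_width: 0.0004
gripper_force: 0.0
```

```bash
python3 - <<'E'
from h import *
save('wrist','w1.png',s=1.25); print(arm.observe()['tcp_pos'],arm.observe()['ft_force'])
print(proj('wrist',arm.observe()['tcp_pos'])*1.25, proj('wrist',[.4686,.1473,.132])*1.25,proj('wrist',[.4118,.0373,.086])*1.25,campose('wrist')[1])
E
```

```text
[0.46817276 0.14582731 0.16870845] [-0.74067445 -0.20183662  0.05200835]
[403.73829693 315.02275963] [404.18966714 284.67052369] [338.12538823 405.59404272] [[ 9.97782522e-01 -6.39467501e-02 -1.84621797e-02  4.72872296e-01]
 [-6.65585269e-02 -9.58785956e-01 -2.76223555e-01  2.22324159e-01]
 [-3.76799487e-05  2.76839851e-01 -9.60916071e-01  3.35398796e-01]
 [ 0.00000000e+00  0.00000000e+00  0.00000000e+00  1.00000000e+00]]
```

View pics/w1.png

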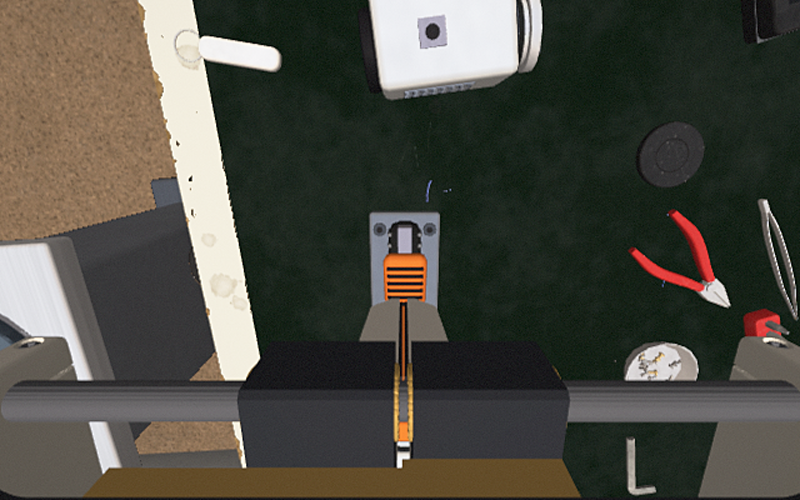

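The wrist view shows the ribbed pad with its rear edge at about (405,254). It is laterally centred on the tool line at u≈404.

```bash
python3 - <<'E'
from h import *
print(ray('wrist',386/1.25,254/1.25,.138),ray('wrist',425/1.25,254/1.25,.138))
# bed rear corners z=.029~.02
print(ray('wrist',370/1.25,212/1.25,.02),ray('wrist',438/1.25,212/1.25,.02))
E
```

```text
[0.46027812 0.16732144 0.138     ] [0.48081173 0.16595194 0.138     ]
[0.44249828 0.17088959 0.02      ] [0.49797775 0.1671891  0.02      ]
```

Call:
move_arm(motion=[0.0025, 0, 0.028, 0, 0.004, 0, 0.038, 0, 0.006, 0, 0.046, 0, 0.008, 0, 0.054, 0, 0.009, 0, 0.061, 0, 0.0095, 0, 0.067, 0, 0.0095, 0, 0.073, 0, 0.0095, 0, 0.078, 0, 0.0095, 0, 0.078, 0, 0.0095, 0, 0.078, 0])

```text
time_s: 2.7
tcp_pos: [0.4692, 0.1567, 0.0907]
orientation: [[0.065, 0.998, -0.0], [0.998, -0.065, 0.0], [0.0, -0.0, -1.0]]
ft_force: [-1.7, -2.2, 4.5]
gripper_width: 0.0001
gripper_force: 2.1
```

Call:
move_arm(motion=[-0.001, 0, -0.012, 0, -0.002, 0, -0.025, 0, -0.005, 0, -0.038, 0, -0.007, 0, -0.05, 0, -0.007, 0, -0.05, 0, -0.007, 0, -0.05, 0, -0.006, 0, -0.041, 0, -0.0045, 0, -0.034, 0, -0.002, 0, -0.026, 0, -0.001, 0, -0.018, 0, 0, 0, -0.012, 0, 0, 0, -0.006, 0, 0, 0, 0, 0, 0, 0, 0, 0, 0, 0, 0, 0])

```text
time_s: 3.95
tcp_pos: [0.469, 0.1567, 0.0903]
orientation: [[0.065, 0.998, -0.001], [0.998, -0.065, -0.0], [-0.0, -0.001, -1.0]]
ft_force: [0.1, -0.1, 4.3]
gripper_width: 0.0006
gripper_force: 2.2
```

```bash
python3 - <<'E'
from h import *
save('top','c2.png',(250,200,380,265),6)
E
```

```text
(no output)
```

View pics/c2.png

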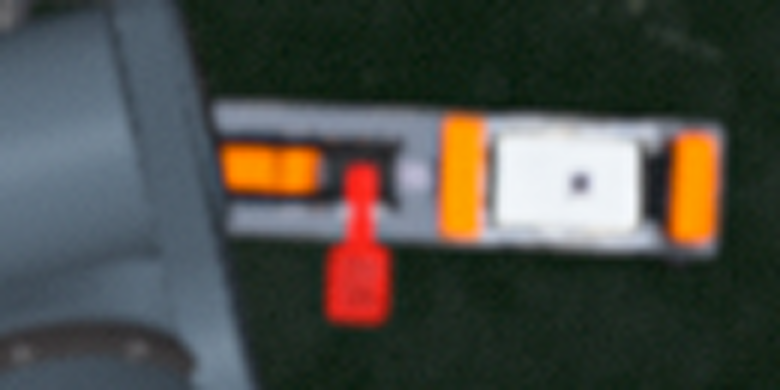

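The jaw has moved about 26 px, or 10 mm, for two teeth. The camera (499–641) has not moved yet, and about 7 mm remain in front of its bezel. Stroke 3 is still safe in one go.

Call:
move_arm(motion=[-0.001, 0, -0.012, 0, -0.002, 0, -0.025, 0, -0.005, 0, -0.038, 0, -0.007, 0, -0.05, 0, -0.007, 0, -0.05, 0, -0.007, 0, -0.05, 0, -0.006, 0, -0.041, 0, -0.0045, 0, -0.034, 0, -0.002, 0, -0.026, 0, -0.001, 0, -0.018, 0, 0, 0, -0.012, 0, 0, 0, -0.006, 0, 0, 0, 0, 0, 0, 0, 0, 0, 0, 0, 0, 0])

```text
time_s: 5.25
tcp_pos: [0.469, 0.1567, 0.0899]
orientation: [[0.065, 0.998, -0.001], [0.998, -0.065, -0.0], [-0.0, -0.001, -1.0]]
ft_force: [-0.3, -1.2, 5.9]
gripper_width: 0.0003
gripper_force: 2.7
```

```bash
python3 - <<'E'
from h import *
save('top','c3.png',(300,205,380,255),9)
E
```

```text
(no output)
```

View pics/c3.png

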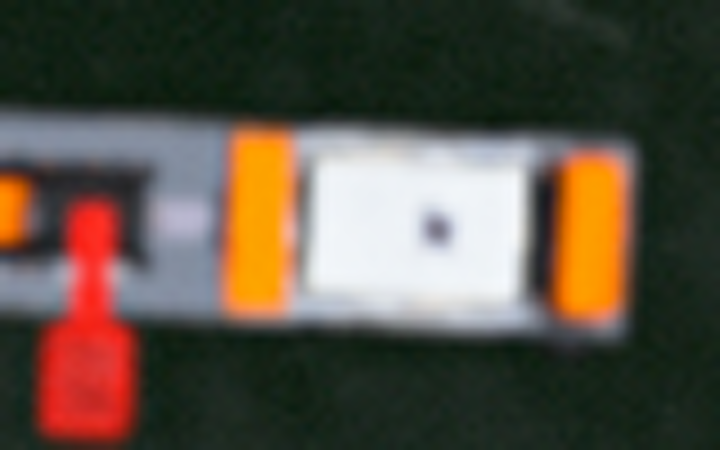

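The camera is pushed almost to the backstop (body edge at x=527, backstop at 555), so the cap starts sliding in the next stroke. I'll do that stroke in steps and watch the force.

Call:
move_arm(motion=[-0.001, 0, -0.012, 0, -0.002, 0, -0.025, 0, -0.005, 0, -0.038, 0, -0.007, 0, -0.05, 0, -0.007, 0, -0.05, 0, -0.007, 0, -0.05, 0, -0.006, 0, -0.041, 0, -0.0045, 0, -0.034, 0, -0.002, 0, -0.026, 0, -0.001, 0, -0.02, 0, 0, 0, -0.016, 0, 0, 0, -0.016, 0, 0, 0, -0.016, 0])

```text
time_s: 6.38
tcp_pos: [0.4689, 0.1563, 0.1059]
orientation: [[0.065, 0.998, -0.001], [0.998, -0.065, -0.001], [-0.001, -0.001, -1.0]]
ft_force: [-1.1, -5.0, 4.4]
gripper_width: -0.0001
gripper_force: 2.8
```

Call:
move_arm(motion=[0, 0, 0.002, 0, 0, 0, 0.004, 0, 0, 0, 0.004, 0, 0, 0, 0.004, 0])

```text
time_s: 6.72
tcp_pos: [0.4689, 0.1565, 0.1022]
orientation: [[0.065, 0.998, -0.001], [0.998, -0.065, -0.001], [-0.001, -0.001, -1.0]]
ft_force: [-0.8, -3.0, 8.0]
gripper_width: 0.0003
gripper_force: 3.7
```

Call:
move_arm(motion=[0, 0, 0.002, 0, 0, 0, 0.004, 0, 0, 0, 0.004, 0, 0, 0, 0.004, 0])

```text
time_s: 7.05
tcp_pos: [0.4689, 0.1567, 0.0983]
orientation: [[0.065, 0.998, -0.001], [0.998, -0.065, -0.0], [-0.0, -0.001, -1.0]]
ft_force: [-1.2, -1.2, 8.7]
gripper_width: 0.0002
gripper_force: 4.4
```

Call:
move_arm(motion=[0, 0, 0.002, 0, 0, 0, 0.004, 0, 0, 0, 0.004, 0, 0, 0, 0.004, 0])

```text
time_s: 7.38
tcp_pos: [0.469, 0.1568, 0.0943]
orientation: [[0.065, 0.998, -0.001], [0.998, -0.065, -0.0], [-0.0, -0.001, -1.0]]
ft_force: [-1.4, -1.0, 8.3]
gripper_width: 0.0005
gripper_force: 4.1
```

Call:
move_arm(motion=[0, 0, 0.002, 0, 0, 0, 0.004, 0, 0, 0, 0.004, 0, 0, 0, 0.004, 0])

```text
time_s: 7.72
tcp_pos: [0.469, 0.1567, 0.0903]
orientation: [[0.065, 0.998, -0.001], [0.998, -0.065, -0.0], [-0.0, -0.001, -1.0]]
ft_force: [-1.2, -1.2, 9.3]
gripper_width: 0.0005
gripper_force: 4.3
```

Call:
move_arm(motion=[-0.001, 0, -0.012, 0, -0.002, 0, -0.025, 0, -0.005, 0, -0.038, 0, -0.007, 0, -0.05, 0, -0.007, 0, -0.05, 0, -0.007, 0, -0.05, 0, -0.006, 0, -0.041, 0, -0.0045, 0, -0.034, 0, -0.002, 0, -0.027, 0, -0.001, 0, -0.022, 0, 0, 0, -0.02, 0, 0, 0, -0.02, 0, 0, 0, -0.02, 0])

```text
time_s: 8.8
tcp_pos: [0.4687, 0.1563, 0.1101]
orientation: [[0.065, 0.998, -0.001], [0.998, -0.065, -0.001], [-0.001, -0.001, -1.0]]
ft_force: [-1.4, -4.2, 5.1]
gripper_width: 0.0006
gripper_force: 2.7
```

Call:
move_arm(motion=[0, 0, 0.002, 0, 0, 0, 0.003, 0, 0, 0, 0.003, 0, 0, 0, 0.003, 0])

```text
time_s: 9.13
tcp_pos: [0.4689, 0.1566, 0.1074]
orientation: [[0.065, 0.998, -0.001], [0.998, -0.065, -0.0], [-0.0, -0.001, -1.0]]
ft_force: [-0.8, -2.4, 6.9]
gripper_width: 0.0007
gripper_force: 3.7
```

Call:
move_arm(motion=[0, 0, 0.002, 0, 0, 0, 0.002, 0, 0, 0, 0.002, 0])

```text
time_s: 9.38
tcp_pos: [0.4689, 0.1568, 0.1056]
orientation: [[0.065, 0.998, -0.001], [0.998, -0.065, -0.0], [-0.0, -0.001, -1.0]]
ft_force: [-2.6, -1.0, 8.8]
gripper_width: 0.0005
gripper_force: 4.5
```

Call:
move_arm(motion=[0, 0, 0.002, 0, 0, 0, 0.002, 0, 0, 0, 0.002, 0])

```text
time_s: 9.63
tcp_pos: [0.4689, 0.1569, 0.1038]
orientation: [[0.065, 0.998, -0.001], [0.998, -0.065, 0.0], [0.0, -0.001, -1.0]]
ft_force: [-4.1, -0.5, 10.8]
gripper_width: 0.0007
gripper_force: 5.7
```

Call:
move_arm(motion=[0, 0, 0.001, 0, 0, 0, 0.001, 0, 0, 0, 0.001, 0])

```text
time_s: 9.88
tcp_pos: [0.4689, 0.157, 0.1029]
orientation: [[0.065, 0.998, -0.001], [0.998, -0.065, 0.0], [0.0, -0.001, -1.0]]
ft_force: [-4.2, -1.0, 12.3]
gripper_width: 0.0004
gripper_force: 6.4
```

```bash
python3 - <<'E'
from h import *
for i in range(4):
    arm.get_image('top'); print(arm.observe()['ft_force'].round(2))
save('top','c4.png',(300,205,380,255),9)
E
```

```text
[-4.5  -1.12 13.06]
[-3.06 -0.2  12.73]
[-4.   -0.09 13.49]
[-4.88 -0.25 12.62]
```

View pics/c4.png

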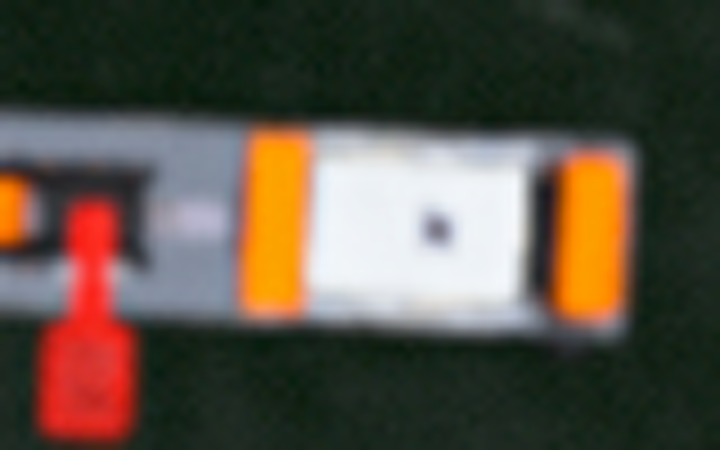

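At a steady 12.9 N the trigger is firm, well above the sliding force, and the jaw is visually flush with the body (both edges at x≈310). That means the cap is home. I'll release the trigger and go to the red paddle.

Call:
move_arm(motion=[-0.003, 0, -0.012, 0, -0.006, 0, -0.03, 0, -0.007, 0, -0.055, 0, -0.007, 0, -0.08, 0, -0.04, -0.01, -0.08, 0, -0.08, -0.03, -0.08, 0, -0.11, -0.049, -0.08, 0, -0.122, -0.049, -0.08, 0, -0.122, -0.049, -0.06, 0, -0.122, -0.049, -0.035, 0, -0.122, -0.049, -0.01, 0, -0.122, -0.049, 0.008, 0, -0.122, -0.049, 0.012, 0, -0.122, -0.049, 0.012, 0, -0.122, -0.049, 0.012, 0])

```text
time_s: 11.38
tcp_pos: [0.4126, 0.0382, 0.0911]
orientation: [[0.065, 0.998, 0.0], [0.998, -0.065, 0.0], [0.0, 0.0, -1.0]]
ft_force: [0.5, 0.3, -0.2]
gripper_width: 0.0008
gripper_force: 0.0
```

```bash
python3 - <<'E'
from h import *
save('scene','s2.png',(280,160,400,280),5); print(arm.observe()['ft_force'].round(2))
E
```

```text
[-0.13 -0.34  0.38]
```

View pics/s2.png

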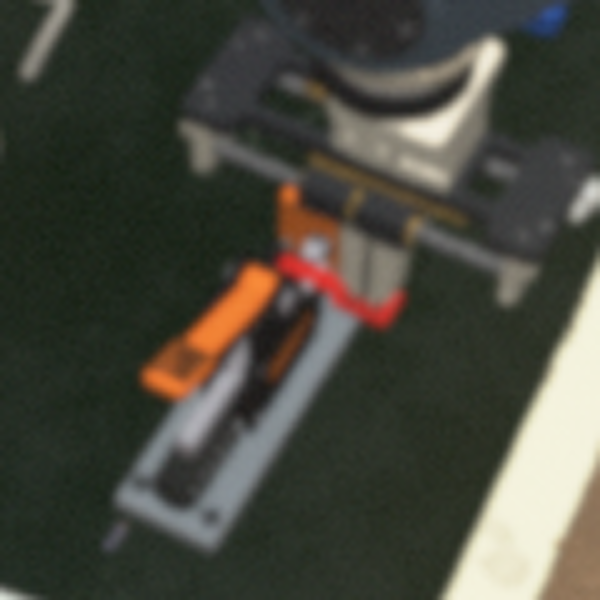

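The trigger is up and the fingers stand over the red paddle (~(370,290)). I'll shift slightly outward to clear the rising lever arm, then press.

Call:
move_arm(motion=[0, -0.005, 0, 0, 0, -0.005, 0.003, 0, 0, -0.005, 0.006, 0, 0, -0.005, 0.009, 0, 0, -0.005, 0.011, 0, 0, -0.005, 0.011, 0, 0, -0.005, 0.011, 0])

```text
time_s: 12.02
tcp_pos: [0.407, 0.0385, 0.0795]
orientation: [[0.065, 0.998, -0.001], [0.998, -0.065, 0.0], [0.0, -0.001, -1.0]]
ft_force: [-3.8, 0.2, 2.6]
gripper_width: 0.0006
gripper_force: 1.9
```

Call:
move_arm(motion=[0, 0, 0.001, 0, 0, 0, 0.001, 0, 0, 0, 0.001, 0])

```text
time_s: 12.27
tcp_pos: [0.4071, 0.0385, 0.0786]
orientation: [[0.065, 0.998, -0.001], [0.998, -0.065, 0.0], [0.0, -0.001, -1.0]]
ft_force: [-3.7, 0.8, 3.4]
gripper_width: 0.0002
gripper_force: 2.0
```

Continue a little, then hold and check the jaw by image code.

Call:
move_arm(motion=[0, 0, 0.001, 0, 0, 0, 0.002, 0, 0, 0, 0.002, 0, 0, 0, 0.002, 0, 0, 0, 0.002, 0, 0, 0, 0.002, 0, 0, 0, 0.002, 0, 0, 0, 0.002, 0, 0, 0, 0.002, 0, 0, 0, 0.002, 0, 0, 0, 0.002, 0, 0, 0, 0.002, 0, 0, 0, 0.002, 0, 0, 0, 0.002, 0, 0, 0, 0.002, 0, 0, 0, 0.002, 0])

```text
time_s: 13.6
tcp_pos: [0.4072, 0.0384, 0.077]
orientation: [[0.065, 0.998, -0.0], [0.998, -0.065, -0.0], [-0.0, -0.0, -1.0]]
ft_force: [-8.3, 1.0, 14.3]
gripper_width: 0.001
gripper_force: 8.0
```

```bash
python3 - <<'E'
from h import *
print(arm.observe()['ft_force'].round(2))
a=cv2.imread('pics/c4.png')
im=arm.get_image('top').astype(int)
r,g,b=im[...,0],im[...,1],im[...,2]
m=(r>190)&(g>90)&(g<180)&(b<90)
for row in (222,226,238): print(row,np.where(m[row,290:380])[0]+290)
E
```

```text
[-8.34  0.98 14.27]
222 [364 365 366]
226 [290 291 292 293 294 295 296 297 298 324 325 363 364 365 366 367 368 369]
238 [362 363 364 365 366 367 368]
```

The lever is on its stop and the jaw's front edge is back at column ~326 (it started at 326.7). I'll hold a little longer, then rise and go above the camera with the fingers open.

Call:
move_arm(motion=[0, 0, 0, 0, 0, 0, 0, 0, 0, 0, 0, 0, 0, 0, 0, 0, 0, 0, -0.02, 0, 0, 0, -0.05, 0, 0, 0, -0.083, 0, -0.03, 0.02, -0.083, 0, -0.06, 0.04, -0.083, 0, -0.08, 0.054, -0.083, 0, -0.098, 0.054, -0.083, 0, -0.098, 0.054, -0.083, 0, -0.098, 0.054, -0.083, 0])

```text
time_s: 14.73
tcp_pos: [0.4551, -0.0633, 0.1595]
orientation: [[0.067, 0.998, 0.001], [0.998, -0.067, -0.0], [-0.0, 0.001, -1.0]]
ft_force: [-0.2, 0.5, -0.1]
gripper_width: 0.0008
gripper_force: 0.0
```

Call:
move_arm(motion=[0, 0, 0, 0, 0, 0, 0, 0, 0, 0, 0, 0, 0, 0, 0, 0, 0, 0, 0, 0, 0, 0, 0, 0], fingers=1)

```text
time_s: 15.23
tcp_pos: [0.4549, -0.0626, 0.1597]
orientation: [[0.065, 0.998, 0.0], [0.998, -0.065, -0.0], [-0.0, 0.0, -1.0]]
ft_force: [-0.3, -0.7, -0.5]
gripper_width: 0.036
gripper_force: 0.0
```

```bash
python3 - <<'E'
from h import *
o=arm.observe(); print(o['tcp_pos'],o['gripper_width'])
save('wrist','w2.png',s=1.25)
print(proj('wrist',o['tcp_pos'])*1.25,proj('wrist',[.4549,-.0625,.071])*1.25)
E
```

```text
[ 0.45488316 -0.06259017  0.15968496] 0.03598195445920625
[403.80011597 314.86891788] [403.47692732 260.17940933]
```

View pics/w2.png

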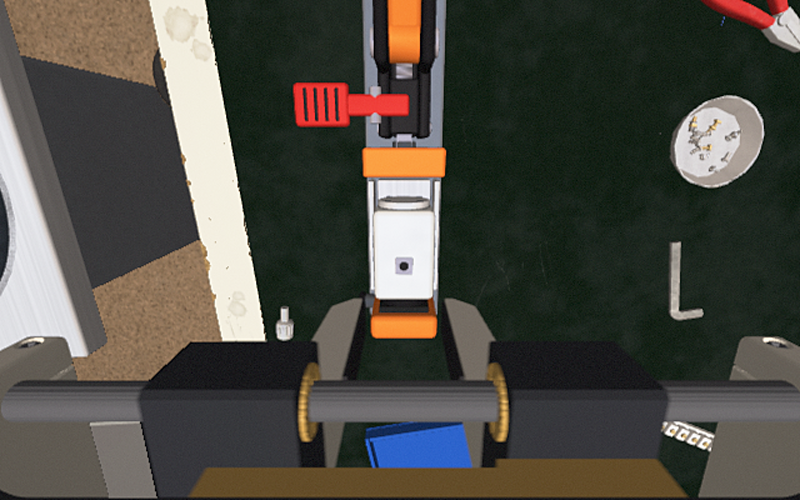

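The jaw is fully back with a large gap, the cap flange is seated against the body, and the camera is free. Its top face spans about (373–436, 211–299).

```bash
python3 - <<'E'
from h import *
for u,v in[(374,211),(435,211),(437,299),(371,299)]: print(ray('wrist',u/1.25,v/1.25,.071).round(4))
E
```

```text
[ 0.4376 -0.0273  0.071 ]
[ 0.4779 -0.03    0.071 ]
[ 0.4767 -0.0926  0.071 ]
[ 0.4302 -0.0896  0.071 ]
```

Call:
move_arm(motion=[0.003, 0, 0.01, 0, 0.003, 0, 0.02, 0, 0.003, 0, 0.03, 0, 0.003, 0, 0.04, 0, 0.003, 0, 0.05, 0, 0.003, 0, 0.06, 0, 0.003, 0, 0.07, 0, 0.003, 0, 0.08, 0, 0.003, 0, 0.09, 0, 0.003, 0, 0.1, 0, 0.003, 0, 0.11, 0, 0.003, 0, 0.118, 0, 0.003, 0, 0.118, 0, 0.003, 0, 0.118, 0], fingers=1)

```text
time_s: 16.45
tcp_pos: [0.4549, -0.0598, 0.0413]
orientation: [[0.065, 0.998, -0.001], [0.998, -0.065, 0.0], [0.0, -0.001, -1.0]]
ft_force: [0.1, 0.5, 0.0]
gripper_width: 0.0928
gripper_force: 0.0
```

Call:
move_arm(motion=[0, 0, 0, 0, 0, 0, 0, 0, 0, 0, 0, 0, 0, 0, 0, 0, 0, 0, 0, 0, 0, 0, 0, 0, 0, 0, 0, 0, 0, 0, 0, 0, 0, 0, 0, 0, 0, 0, 0, 0, 0, 0, 0, 0, 0, 0, 0, 0], fingers=0)

```text
time_s: 17.45
tcp_pos: [0.4551, -0.0599, 0.0417]
orientation: [[0.065, 0.998, 0.0], [0.998, -0.065, -0.0], [-0.0, 0.0, -1.0]]
ft_force: [0.1, 0.1, 1.4]
gripper_width: 0.0419
gripper_force: 30.0
```

Call:
move_arm(motion=[0, 0, -0.005, 0, 0, 0, -0.02, 0, 0, 0, -0.04, 0, 0, 0, -0.06, 0, -0.002, 0, -0.08, 0, -0.01, 0.003, -0.08, -0.01, -0.03, 0.01, -0.08, -0.03, -0.055, 0.016, -0.08, -0.05, -0.085, 0.023, -0.08, -0.07, -0.115, 0.03, -0.08, -0.09, -0.145, 0.038, -0.08, -0.11, -0.175, 0.045, -0.08, -0.13, -0.205, 0.053, -0.08, -0.15, -0.228, 0.06, -0.08, -0.15, -0.242, 0.063, -0.08, -0.15, -0.247, 0.063, -0.08, -0.15, -0.247, 0.063, -0.08, -0.15])

```text
time_s: 18.87
tcp_pos: [0.5014, -0.3106, 0.1213]
orientation: [[-0.084, 0.996, -0.001], [0.996, 0.084, 0.001], [0.001, -0.001, -1.0]]
ft_force: [0.1, 0.4, -2.4]
gripper_width: 0.0418
gripper_force: 30.0
```

```bash
python3 - <<'E'
from h import *
o=arm.observe(); print(o['tcp_pos'],o['gripper_width'],o['gripper_force'],o['ft_force'])
save('wrist','w3.png',s=1.25)
E
```

```text
[ 0.5013798  -0.31055097  0.12133994] 0.04178362860486948 29.999278485774994 [ 0.14298713  0.42047089 -2.42903305]
```

View pics/w3.png

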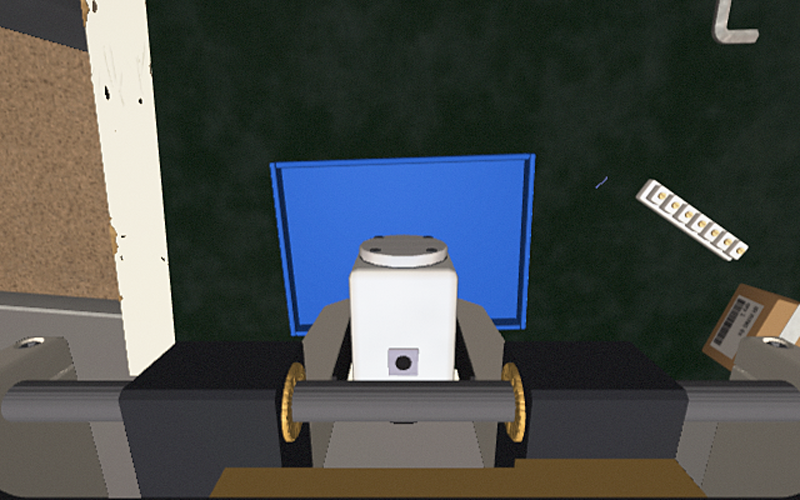

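The camera is held level with its cap seated. The tray lies below, with rim corners at (271,164), (535,154), (525,328) and (293,334).

```bash
python3 - <<'E'
from h import *
a=np.array([ray('wrist',u/1.25,v/1.25,.018) for u,v in[(271,164),(535,154),(525,328),(293,334)]]);print(a.round(4),a.mean(0))
E
```

```text
[[ 0.4065 -0.2536  0.018 ]
 [ 0.5834 -0.232   0.018 ]
 [ 0.5987 -0.3597  0.018 ]
 [ 0.4222 -0.3798  0.018 ]] [ 0.50269757 -0.30626289  0.018     ]
```

Call:
move_arm(motion=[0, 0, 0.01, 0, 0, 0, 0.025, 0, 0, 0, 0.045, 0, 0, 0, 0.065, 0, 0, 0, 0.08, 0, 0, 0, 0.09, 0, 0, 0, 0.096, 0, 0, 0, 0.1, 0, 0, 0, 0.102, 0, 0, 0, 0.102, 0, 0, 0, 0.102, 0])

```text
time_s: 19.83
tcp_pos: [0.5022, -0.3106, 0.0202]
orientation: [[-0.085, 0.996, 0.001], [0.996, 0.085, -0.001], [-0.001, 0.001, -1.0]]
ft_force: [-1.2, -0.4, -2.8]
gripper_width: 0.0417
gripper_force: 30.0
```

Call:
move_arm(motion=[0, 0, 0.001, 0, 0, 0, 0.001, 0, 0, 0, 0.001, 0])

```text
time_s: 20.08
tcp_pos: [0.502, -0.3105, 0.0189]
orientation: [[-0.085, 0.996, 0.0], [0.996, 0.085, -0.0], [-0.0, 0.0, -1.0]]
ft_force: [1.2, -0.0, -3.0]
gripper_width: 0.042
gripper_force: 30.0
```

Call:
move_arm(motion=[0, 0, 0.001, 0, 0, 0, 0.001, 0, 0, 0, 0.001, 0])

```text
time_s: 20.33
tcp_pos: [0.5018, -0.3104, 0.0176]
orientation: [[-0.085, 0.996, -0.0], [0.996, 0.085, 0.0], [0.0, -0.0, -1.0]]
ft_force: [0.3, -0.3, -2.6]
gripper_width: 0.0414
gripper_force: 30.0
```

Call:
move_arm(motion=[0, 0, 0.0005, 0, 0, 0, 0.001, 0, 0, 0, 0.001, 0])

```text
time_s: 20.58
tcp_pos: [0.5019, -0.3105, 0.0167]
orientation: [[-0.085, 0.996, 0.0], [0.996, 0.085, -0.0], [-0.0, 0.0, -1.0]]
ft_force: [-0.4, 0.8, -0.9]
gripper_width: 0.0417
gripper_force: 30.0
```

Call:
move_arm(motion=[0, 0, 0.0005, 0, 0, 0, 0.0005, 0, 0, 0, 0.0005, 0])

```text
time_s: 20.83
tcp_pos: [0.5019, -0.3105, 0.0167]
orientation: [[-0.085, 0.996, 0.0], [0.996, 0.085, -0.0], [-0.0, 0.0, -1.0]]
ft_force: [-3.0, 1.6, 4.8]
gripper_width: 0.0419
gripper_force: 30.0
```

The camera is on the tray floor, so I'll open and retreat.

Call:
move_arm(motion=[0, 0, 0, 0, 0, 0, 0, 0, 0, 0, 0, 0, 0, 0, 0, 0, 0, 0, 0, 0, 0, 0, 0, 0, 0, 0, 0, 0], fingers=0.8)

```text
time_s: 21.42
tcp_pos: [0.5019, -0.3104, 0.0161]
orientation: [[-0.085, 0.996, -0.0], [0.996, 0.085, 0.0], [0.0, -0.0, -1.0]]
ft_force: [-0.4, 0.0, 0.2]
gripper_width: 0.0739
gripper_force: 0.0
```

Call:
move_arm(motion=[0, 0, -0.01, 0, 0, 0, -0.03, 0, 0, 0, -0.06, 0, 0, 0, -0.1, 0, 0, 0, -0.14, 0, 0, 0, -0.18, 0, 0.03, -0.03, -0.2, 0, 0.06, -0.06, -0.2, 0, 0.09, -0.09, -0.2, 0, 0.11, -0.12, -0.2, 0, 0.11, -0.12, -0.2, 0, 0.11, -0.12, -0.2, 0])

```text
time_s: 22.42
tcp_pos: [0.3719, -0.2102, 0.2172]
orientation: [[-0.085, 0.996, 0.001], [0.996, 0.085, -0.001], [-0.001, 0.001, -1.0]]
ft_force: [1.0, -0.6, 0.5]
gripper_width: 0.0743
gripper_force: 0.0
```

```bash
python3 - <<'E'
from h import *
o=arm.observe(); print(o['time_s'],o['tcp_pos'],o['gripper_width'],o['ft_force'])
# white blob in tray in the wrist picture, top camera
im=arm.get_image('top'); m=(im.min(2)>170).astype(np.uint8); m[:, :400]=0;m[:150]=0;m[260:]=0;m[:,465:]=0
n,l,s,c=cv2.connectedComponentsWithStats(m)
for i in range(1,n):
    if s[i,4]>30: print(s[i],ray('top',*c[i],.046))
E
```

```text
22.4167 [ 0.37188921 -0.21022835  0.21716413] 0.07427850333516942 [ 1.02982439 -0.55711777  0.48604211]
[422 203  26  17 362] [ 0.5021409 -0.3083034  0.046    ]
```

```bash
python3 -c "
from station import arm
print(arm.finish_job())"
```

```text
the job is handed in; nothing more can be done
None
```

I pushed the cap home (trigger firm at about 13 N), held the release until the jaw was fully back, and set the camera down flat in the blue tray; I handed the job in at about 22 s with no verdict returned.

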